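Lengthen the brush-drying rail by one hole

ROBOT

A 6-joint arm with a two-finger parallel gripper is mounted at the origin on the work surface. World frame = base frame: x ahead of the robot, y to its left, z up, the work surface at z = 0. Lengths are in m, angles in rad, forces in N, time in s.
With the tool pointing down it reaches from about 0.275 to 0.725 m from the base axis. Payload 15.9 kg.
Tool frame: the origin (TCP) lies at the very end of the fingers, on their centre line; the grasp point (between the pads) lies 19 mm behind it; z points along the fingers, y is the direction in which the jaws open and shut (so a half turn about z gives the same grasp; the last joint's range is limited). The gripper opens to 85 mm and grips with 20 to 120 N. Pads are 22 mm wide; open, the fingers measure 114 mm over their backs; the gripper's body (76 mm by 85 mm) begins 54 mm behind the grasp point. The pads swing forward as they close: fully open they stand 13 mm farther back than shut.
Start: joints at [-1.242, 0.213, -0.034, 1.323, 0, 1.571], TCP at [0.161, -0.473, 0.231] pointing down, gripper open.
Joint ranges: [-2.98, 2.98], [-0.74, 1.72], [-1.14, 1.35], [-2.1, 2.04], [-1.57, 1.44], [-3.14, 3.14]. Speed limits (rad/s): [1.89, 1.89, 2.39, 2.57, 3.14, 3.14].

INTERFACE

Orientations are given as a unit quaternion [w, x, y, z].
In Python, from station import arm gives the robot as it stands.
- The arm moves only by the tool move_arm, never from a script. Its argument "plan" is a list of rows, each a list of 7 numbers: the shift along the tool's x, y, z in m, then the turn, a rotation vector about the tool's x, y, z in degrees, then the opening, from 0 (shut) to 1 (fully open). In form: [[tx, ty, tz, ax, ay, az, fingers], ...]. A call has exactly 10 rows; each row shifts and turns the pose as measured when the row begins, along the tool's axes as they then stand; what a row does not reach is not made up. A row lasts 1/8 s, in which the tool goes at most 62.5 mm and 10.7 degrees, less where a joint would pass 70% of its speed; a pose out of reach is approached as far as the arm can. A call with a gripper value outside its range is refused whole. The fingers move at their own pace and stop on an object; the grip force is fixed at half the most. Time passes only in rows, so rows that do not move let the fingers close, or fill a call up. It gives the time, the measured TCP pose, the force and the opening at its end, in the units of the state.
- arm.state(): the state, without advancing time (a new reading comes with each control period).
- arm.grab_frame(name): name is "scene" or "side" or "wrist"; returns (picture, depth): 420x560x3 uint8, red, green, blue; 420x560 float32, m along the optical axis (not along the pixel's ray), 0 where there is no reading.
- arm.camera_model(name): a dict with "fov_y" (degrees; the focal length in pixels is half the picture's height over the tangent of half this angle, whatever the lens; pixels are square), "cx", "cy" (the principal point, pixels), "eye" and "orientation" of the camera in the world. Camera axes: x right, y down, z forward; pixel columns grow to the right and rows downward; lengths in m; the calibration is good to about 2 mm. A picture is of the moment at which its call begins: read the wrist's pose just before it. camera_model takes no time and is no camera call; for the wrist camera it gives the pose at the moment of the call.
- arm.job_done(): hands the job in, once; it reports no verdict.
The state is a dict: "time": time; "joint_positions": joint angles; "qvel": joint speeds; "joint_efforts": joint torques, N m; "tool_pos": TCP position; "orientation": TCP orientation; "ft_force": force on the tool from outside, world axes, zero at the start; "ft_torque": the same for the moment, N m; "width": finger opening in m.
Only numpy, scipy, OpenCV 4.12 (cv2) and the standard library are available. Lean on these libraries where they do the work, as an engineer would, in place of code of your own. Each camera call takes 0.05 s, during which the arm holds its last target.

TASK

The telescopic brush-drying rail on the shelf is one hole too short. Pull the square bamboo pusher out of the ivory jar, press the rail's spring pin right down through its hole with the pusher's narrow tip and, with the tip still in that hole, push the tube outward (away from the post) until the pin springs up in the next hole. Then put the pusher back in the jar, tip down, and leave the two brushes in their wells and everything else on the shelf undisturbed.

Things in the scene. Friction and masses are not known exactly. Their poses are not given: they have to be found in the camera images.
- rail: Fixed telescopic drying rail. Origin on the shelf straight below the pin; y runs level along the tube, outward, away from the post. Round post (20 mm thick, 269 mm high) at y = -150 mm on a 70 mm square foot; it carries a level bar 22 mm wide, top at z = 178 mm, y -150 to +110 mm. Round the bar slides the tube; three small brushes swing under it, 12 mm above the shelf
- tube (a joint): Slide of the aluminium tube along the rail's +y (m): 0 at the start, grows outward, next hole at 0.045, range -0.06 to 0.10. Friction 1.5 N. Tube 34 mm wide, 250 long (rail y -75 to +175 mm at 0), flat top at z = 185 mm, top wall 4 mm thick, 3 mm gap below it to the bar. Three square through holes 16 x 16 mm in its top, 45 mm apart. The pin, up in a hole, locks it with 2 mm play each way
- pin (a joint): Downward travel of the spring pin (m): 0 = up, top 4 mm above the tube's top; 0.004 = level with it; from 0.008 clear below the tube's wall, so the tube can slide; 0.011 = bottomed, level with the bar's top. 1.6 N at 0, 6 N at 0.011. Once the edge of the hole is over it, the wall keeps it down (about 0.008) until the next hole arrives, where it springs up
- pin_top (a point): Centre of the pin's flat round brass top (diameter 12 mm), 189 mm above the shelf when up; it moves only up and down, the tube slides past it
- hole_start (a point): Centre of the middle hole of the tube, in its top face; moves with the tube. The pin stands in it at the start
- hole_next (a point): Centre of the hole 45 mm inward (towards the post) of hole_start: the hole where the pin must end up; moves with the tube
- jar: Fixed oblong ivory ceramic jar, 52 x 140 x 70 mm (x, y, z), origin at the centre of its underside, long side along its y. Three square wells open upward, 25 x 25 mm, centred at y = -42, 0 and +42 mm, x = 0, floors at z = 8 mm. The pusher and two brushes stand loose and upright, one in each well, in any order
- pusher_mid (a point): Bamboo pusher, 130 mm long, 20 to 38 g: a square 12 x 12 mm stick with a flat top and below it a round tip, diameter 9 mm and 24 mm long. This point is its centre, 65 mm above the tip's end and 65 mm below its top; its z axis runs up the stick
- pusher_tip (a point): Centre of the flat end of the pusher's narrow tip, which stands on the floor of the well at the start; z axis up the stick
- brush_a_mid (a point): Round bamboo brush, 148 mm long, handle diameter 10 mm, dark hair head up (diameter 14 mm); this point is half-way up. To stay in its well
- brush_b_mid (a point): The same kind of brush as brush_a, also to stay in its well
- seal_a: Grey soapstone seal, 26 x 26 x 60 mm upright, loose, beside one end of the jar; origin at its underside
- seal_b: Grey soapstone seal, 26 x 26 x 46 mm upright, loose, beside the other end of the jar; origin at its underside
- brush_rest: White porcelain brush rest, 28 x 100 x 36 mm, loose; origin at its underside
- lidded_pot: Ivory lidded pot, 72 mm diameter, 88 mm high, loose, close behind the rail; origin at its underside
- paperweight: Wooden paperweight, 160 x 26 x 28 mm, loose; origin at its underside
- dish: Small white porcelain dish, 70 mm diameter, 22 mm high, loose; origin at its underside
Things that resemble listed ones, but are neither listed nor needed, are in the scene too. What is shaped like the jar but red or yellow is not meant.

How it is judged:
By the outcome, as a careful person would: the job done as asked, in the order asked, and still so for the second after the job is handed in, with the robot touching nothing.
It also fails if it takes over 58 s, if anything falls off the work surface, if the arm or the gripper's body presses on something with over 40 N, if the wrist force passes 120 N, or if a joint passes its speed limit or range.

## Working session

There is one attempt and no reset: what is moved stays moved. The work goes in short steps, Python scripts to look and compute and a tool call to move; the robot and the scene stay as the last step left them, time stands still between calls to the robot, and variables do not carry over. Pictures are saved under pics/ and viewed, and the job is handed in when it is done.

Besides the shell and the picture viewer there is one more tool, called after "Emit:" as name(argument=value, ...) on one line, values as JSON. move_arm: Moves the arm, as the interface text tells. Its arguments: {"type":"object","properties":{"plan":{"type":"array","items":{"type":"array","items":{"type":"number"}}}},"required":["plan"]}

```bash
mkdir -p pics; ls
cat > h.py <<'E'
import numpy as np, cv2
from station import arm
from scipy.spatial.transform import Rotation as R
def grab(n,fn):
    cm=arm.camera_model(n); p,d=arm.grab_frame(n)
    cv2.imwrite('pics/'+fn+'.png',p[:,:,::-1]); np.savez('pics/'+fn+'.npz',p=p,d=d,**{k:np.array(v) for k,v in cm.items()})
    return p,d,cm
def load(fn):
    z=np.load('pics/'+fn+'.npz'); return z
def Rq(q): return R.from_quat([q[1],q[2],q[3],q[0]]).as_matrix()
def cloud(z):
    d=z['d']; H,W=d.shape; f=H/2/np.tan(np.radians(float(z['fov_y']))/2)
    u,v=np.meshgrid(np.arange(W),np.arange(H))
    P=np.stack([(u-float(z['cx']))/f*d,(v-float(z['cy']))/f*d,d],-1)
    return P@Rq(z['orientation']).T+z['eye']
def crop(fn,x0,y0,x1,y1,s,out):
    im=cv2.imread('pics/'+fn+'.png')[y0:y1,x0:x1]
    cv2.imwrite('pics/'+out+'.png',cv2.resize(im,None,fx=s,fy=s,interpolation=cv2.INTER_CUBIC))
E
python3 - <<'E'
from h import *
for n in ['scene','side','wrist']:
    p,d,cm=grab(n,n+'0'); print(n,cm)
print(arm.state())
E
```

```text
pics
scene {'fov_y': 57.2301901989928, 'cx': 272.15095602868627, 'cy': 213.5831924423593, 'eye': array([0.90298794, 0.49353535, 0.91851168]), 'orientation': array([-0.09114458,  0.29305628,  0.9003071 , -0.30863862])}
side {'fov_y': 49.693561247612934, 'cx': 279.47189453146854, 'cy': 214.68608461236897, 'eye': array([0.50546937, 0.92488982, 0.7953949 ]), 'orientation': array([ 0.0071734 , -0.03365594,  0.89081023, -0.45307059])}
wrist {'fov_y': 69.78781812748599, 'cx': 276.9217556967507, 'cy': 210.96215022261688, 'eye': array([ 0.2353398 , -0.44696542,  0.37369022]), 'orientation': array([ 0.12567919,  0.80350589, -0.5748494 , -0.09017316])}
{'time': 0.15, 'joint_positions': array([-1.24199021e+00,  2.13243529e-01, -3.48741093e-02,  1.32348759e+00,
       -2.99234418e-05,  1.57078474e+00]), 'qvel': array([-0.00085815, -0.00272731,  0.00155182,  0.00208346, -0.00127117,
       -0.00110577]), 'joint_efforts': array([ 4.10569410e-03, -6.86403537e+01,  4.87250447e+01,  1.31252990e-02,
        1.82787753e-04,  4.00031070e-06]), 'tool_pos': array([ 0.16136885, -0.47298615,  0.23094585]), 'orientation': array([-3.96548006e-04,  9.86515199e-01,  1.63669175e-01, -8.09513260e-05]), 'ft_force': array([-0.44474185, -0.17337365, -0.26434224]), 'ft_torque': array([-0.05334303,  0.03326502, -0.02309813]), 'width': 0.08512005548058801}
```

View pics/scene0.png

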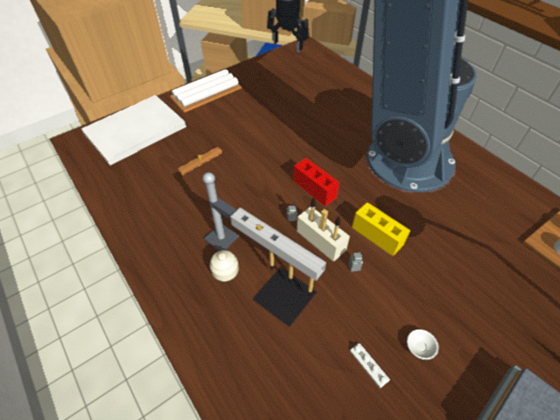

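View pics/side0.png

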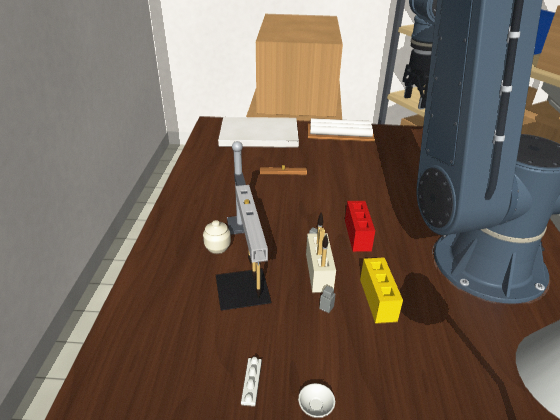

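View pics/wrist0.png

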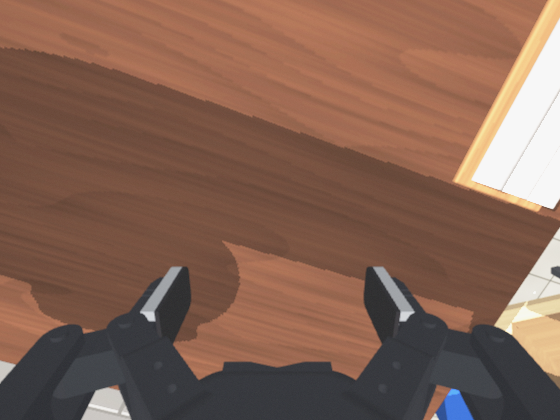

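Run:
```python
from h import *
crop('scene0',190,160,370,310,4,'c1')
crop('side0',200,130,350,320,3,'c2')
```

```text
(no output)
```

View pics/c1.png

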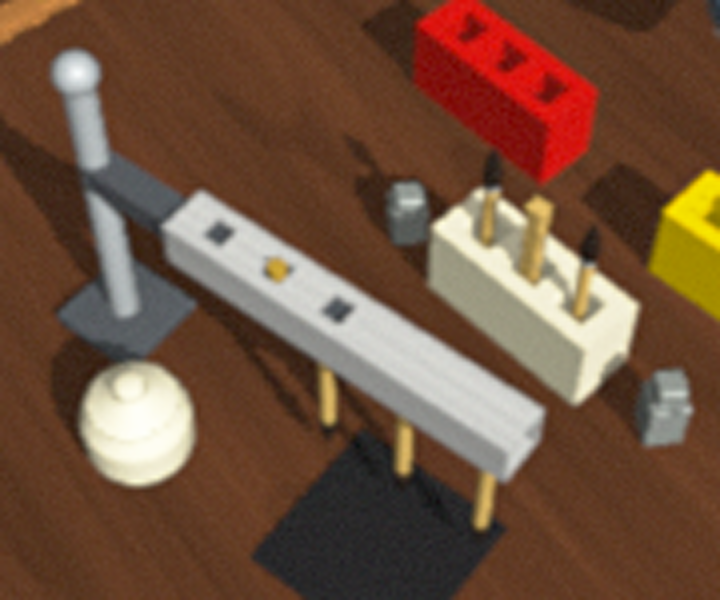

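View pics/c2.png

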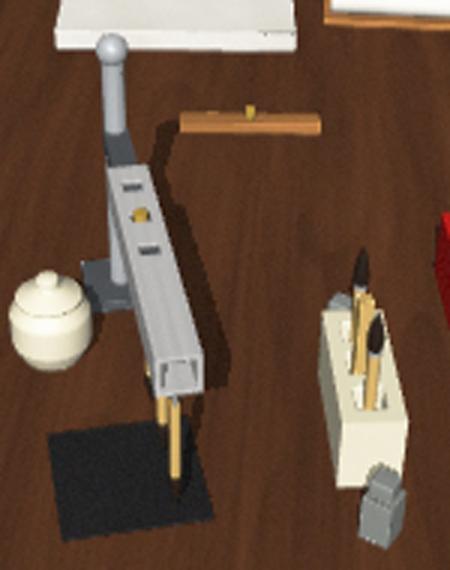

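Run:
```python
from h import *
for n in ['scene0','side0']:
    z=load(n); P=cloud(z); p=z['p'].astype(int); hsv=cv2.cvtColor(z['p'],cv2.COLOR_RGB2HSV).astype(int)
    # tube top
    box={'scene0':(215,195,330,290),'side0':(225,170,280,270)}[n]
    m=np.zeros(P.shape[:2],bool); m[box[1]:box[3],box[0]:box[2]]=1
    t=m&(P[...,2]>0.181)&(P[...,2]<0.189)&(hsv[...,1]<60)&(hsv[...,2]>100)
    Q=P[t]; c,s,a=cv2.minAreaRect(Q[:,:2].astype(np.float32)*1000); print(n,'tube',t.sum(),Q[:,2].mean(),c,s,a)
    # brass pin
    b=m&(P[...,2]>0.181)&(P[...,2]<0.2)&(hsv[...,1]>100)
    print('pin',b.sum(),P[b].mean(0), P[b].std(0))
    # jar
    box={'scene0':(290,195,355,265),'side0':(300,215,340,295)}[n]
    m[:]=0; m[box[1]:box[3],box[0]:box[2]]=1
    j=m&(P[...,2]>0.066)&(P[...,2]<0.074)&(hsv[...,1]<70)&(hsv[...,2]>90)
    Q=P[j]; c,s,a=cv2.minAreaRect(Q[:,:2].astype(np.float32)*1000); print('jar',j.sum(),Q[:,2].mean(),c,s,a)
    for lo,hi in[(0.08,0.1),(0.1,0.12),(0.12,0.134),(.134,.142),(.142,.16)]:
        s=m&(P[...,2]>lo)&(P[...,2]<hi); k=P[s][:,:2]
        if len(k)<4: continue
        _,lab,cen=cv2.kmeans(k.astype(np.float32),3 if lo<.134 else 3,None,(3,50,1e-5),5,0); print(lo,len(k),np.round(cen*1000,1).tolist(),np.bincount(lab.ravel()))
```

```text
scene0 tube 1348 0.18482191822191138 (627.20361328125, 59.04112243652344) (36.88656234741211, 317.42059326171875) 15.882477760314941
pin 22 [0.63288932 0.04423417 0.1880892 ] [0.00303603 0.00316761 0.0021747 ]
jar 561 0.06966666530571013 (447.667724609375, 71.79815673828125) (54.91431427001953, 141.67576599121094) 6.869146347045898
0.08 59 [[444.79998779296875, 115.5], [455.3999938964844, 32.599998474121094], [452.79998779296875, 75.19999694824219]] [18 14 27]
0.1 62 [[444.6000061035156, 115.5], [455.29998779296875, 32.599998474121094], [453.5, 74.69999694824219]] [16 17 29]
0.12 51 [[609.2000122070312, 136.8000030517578], [456.5, 32.79999923706055], [449.20001220703125, 93.5]] [ 2 16 33]
0.134 48 [[455.1000061035156, 32.900001525878906], [444.70001220703125, 116.0999984741211], [450.8999938964844, 73.0]] [10 15 23]
0.142 36 [[454.1000061035156, 30.899999618530273], [444.3999938964844, 114.69999694824219], [618.0999755859375, 151.39999389648438]] [14 12 10]
side0 tube 937 0.18396762983090784 (628.0414428710938, 57.05987548828125) (34.3907356262207, 322.58270263671875) 15.829225540161133
pin 18 [0.63256278 0.0444092  0.18621538] [0.00298612 0.00263704 0.00223549]
jar 461 0.06874728497748157 (448.52301025390625, 71.80787658691406) (52.5916748046875, 144.34783935546875) 7.085581302642822
0.08 71 [[451.1000061035156, 76.0999984741211], [443.1000061035156, 115.80000305175781], [457.3999938964844, 30.299999237060547]] [35 27  9]
0.1 75 [[454.0, 32.0], [442.8999938964844, 115.69999694824219], [452.6000061035156, 75.9000015258789]] [15 27 33]
0.12 69 [[454.1000061035156, 33.70000076293945], [442.79998779296875, 117.0], [450.0, 76.4000015258789]] [20 23 26]
0.134 54 [[450.79998779296875, 72.5], [454.0, 32.29999923706055], [443.70001220703125, 116.19999694824219]] [22 16 16]
0.142 27 [[453.20001220703125, 31.5], [439.29998779296875, 114.0], [443.3999938964844, 114.69999694824219]] [11  2 14]
```

```bash
cat >> h.py <<'E'
def plan(target,ydir,N,f,s=None):
    """target TCP pos, jaw axis heading deg (tool y), tool straight down"""
    s=s or arm.state(); p=np.array(s['tool_pos']); M=Rq(s['orientation'])
    a=np.radians(ydir); y=np.array([np.cos(a),np.sin(a),0]); zz=np.array([0,0,-1.]); x=np.cross(y,zz)
    T=np.stack([x,y,zz],1); rv=R.from_matrix(M.T@T).as_rotvec()
    step=(np.array(target)-p)/N
    print('from',p.round(4),'rotvec deg',np.degrees(rv).round(2),'dist',np.linalg.norm(step*N))
    rows=[]
    for k in range(N):
        Mk=M@R.from_rotvec(rv*k/N).as_matrix()
        rows.append([round(float(v),4) for v in Mk.T@step]+[round(float(v),2) for v in np.degrees(rv)/N]+[f])
    print(rows)
def st():
    s=arm.state(); M=Rq(s['orientation']); print('t',round(s['time'],2),'pos',np.round(s['tool_pos'],4),'yhead',np.degrees(np.arctan2(M[1,1],M[0,1])).round(2),'z',M[:,2].round(3),'F',np.round(s['ft_force'],1),'w',round(s['width'],4),'j6',s['joint_positions'][5].round(2)); return s
E
python3 -c "
from h import *
plan([.4505,.072,.26],7,10,1.0)"
```

```text
from [ 0.1614 -0.473   0.2309] rotvec deg [-4.000e-02 -3.000e-02 -7.816e+01] dist 0.6176170881839229
[[0.045, -0.0422, -0.0029, -0.0, -0.0, -7.82, 1.0], [0.0503, -0.0357, -0.0029, -0.0, -0.0, -7.82, 1.0], [0.0547, -0.0286, -0.0029, -0.0, -0.0, -7.82, 1.0], [0.0581, -0.0209, -0.0029, -0.0, -0.0, -7.82, 1.0], [0.0604, -0.0128, -0.0029, -0.0, -0.0, -7.82, 1.0], [0.0615, -0.0044, -0.0029, -0.0, -0.0, -7.82, 1.0], [0.0616, 0.004, -0.0029, -0.0, -0.0, -7.82, 1.0], [0.0605, 0.0123, -0.0029, -0.0, -0.0, -7.82, 1.0], [0.0582, 0.0204, -0.0029, -0.0, -0.0, -7.82, 1.0], [0.0549, 0.0281, -0.0029, -0.0, -0.0, -7.82, 1.0]]
```

Emit:
move_arm(plan=[[0.045,-0.042,-0.004,0,0,-7.8,1],[0.05,-0.036,-0.004,0,0,-7.8,1],[0.055,-0.029,-0.004,0,0,-7.8,1],[0.058,-0.021,-0.004,0,0,-7.8,1],[0.06,-0.013,-0.003,0,0,-7.8,1],[0.061,-0.004,-0.003,0,0,-7.8,1],[0.061,0.004,-0.003,0,0,-7.8,1],[0.06,0.012,-0.003,0,0,-7.8,1],[0.058,0.02,-0.003,0,0,-7.8,1],[0.055,0.028,-0.003,0,0,-7.8,1]])

```text
time: 1.4
tool_pos: [0.4426, 0.079, 0.265]
orientation: [-0.0, 0.653, 0.757, 0.001]
ft_force: [1.9, -0.2, 1.0]
width: 0.0855
```

```bash
python3 -c "
from h import *
st()
plan([.4505,.072,.26],7,4,1.0)"
```

```text
t 1.4 pos [0.4426 0.079  0.265 ] yhead 8.41 z [ 0.001  0.002 -1.   ] F [ 1.9 -0.2  1. ] w 0.0855 j6 1.6
from [0.4426 0.079  0.265 ] rotvec deg [ 0.09 -0.1   1.41] dist 0.011661211719977771
[[-0.002, 0.0017, 0.0012, 0.02, -0.02, 0.35, 1.0], [-0.002, 0.0017, 0.0012, 0.02, -0.02, 0.35, 1.0], [-0.002, 0.0017, 0.0012, 0.02, -0.02, 0.35, 1.0], [-0.002, 0.0017, 0.0012, 0.02, -0.02, 0.35, 1.0]]
```

Emit:
move_arm(plan=[[-0.002,0.002,0.001,0,0,0.3,0.7],[-0.002,0.002,0.001,0,0,0.3,0.7],[-0.002,0.002,0.001,0,0,0.4,0.7],[-0.001,0.002,0.001,0,0,0.4,0.7],[0,0,0,0,0,0,0.7],[0,0,0.01,0,0,0,0.7],[0,0,0.01,0,0,0,0.7],[0,0,0.01,0,0,0,0.7],[0,0,0.01,0,0,0,0.7],[0,0,0.01,0,0,0,0.7]])

```text
time: 2.65
tool_pos: [0.4516, 0.0732, 0.2066]
orientation: [-0.001, 0.663, 0.749, 0.001]
ft_force: [-0.3, 0.1, -0.4]
width: 0.0596
```

```bash
python3 -c "
from h import *
st();grab('wrist','w1');grab('side','s1')
crop('s1',200,60,400,300,2.5,'s1c')"
```

```text
t 2.65 pos [0.4516 0.0732 0.2066] yhead 6.97 z [ 0.     0.002 -1.   ] F [-0.3  0.1 -0.4] w 0.0596 j6 1.61
```

View pics/w1.png

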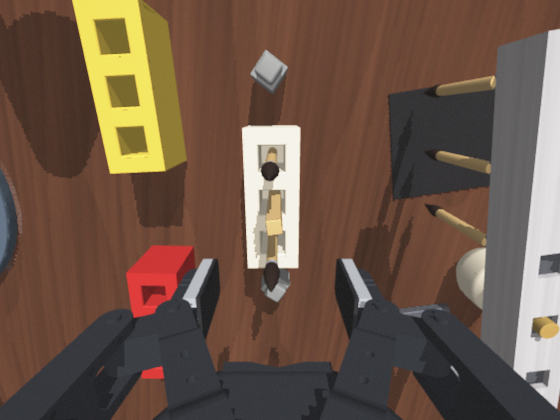

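View pics/s1c.png

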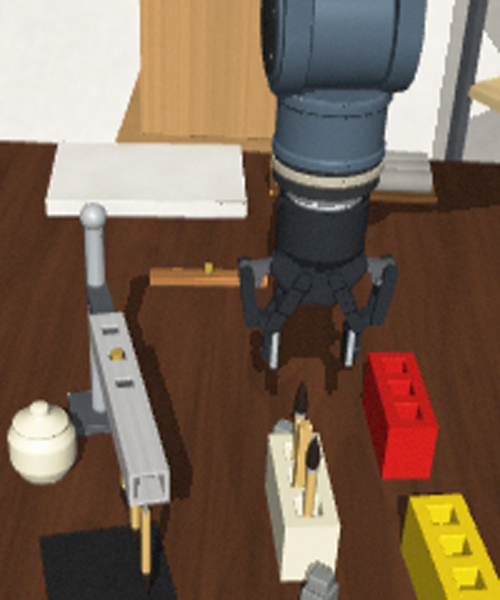

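Run:
```python
from h import *
z=load('w1');P=cloud(z)
crop('w1',230,110,310,310,3,'w1c'); crop('w1',490,220,560,420,3,'w1d')
p=P[215:240,262:288].reshape(-1,3); q=p[(p[:,2]>.134)&(p[:,2]<.143)]; print(len(q),q.mean(0),cv2.minAreaRect((q[:,:2]*1000).astype(np.float32)))
b=P[310:345,520:560].reshape(-1,3); c=z['p'][310:345,520:560].reshape(-1,3).astype(int); m=(c[:,0]-c[:,2]>60)&(b[:,2]>.187)&(b[:,2]<.192); print(m.sum(),b[m].mean(0),(b[m].min(0)+b[m].max(0))/2)
t=(P[...,2]>.182)&(P[...,2]<.187); t[:,:490]=0; t[:40]=0
Q=P[t]; print(Q[:,2].mean(),cv2.minAreaRect((Q[:,:2]*1000).astype(np.float32)))
```

```text
258 [0.44888536 0.07240928 0.13789448] ((449.0409851074219, 71.75440216064453), (11.871260643005371, 12.753955841064453), 12.817350387573242)
274 [0.63013277 0.04299911 0.18913098] [0.63066866 0.04261976 0.18904981]
0.18497838467782962 ((607.6365356445312, 84.84329223632812), (32.52334213256836, 247.9138946533203), 22.353525161743164)
```

View pics/w1c.png

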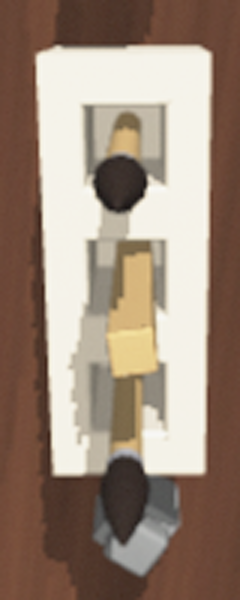

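View pics/w1d.png

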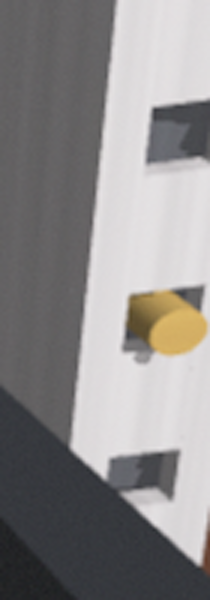

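Emit:
move_arm(plan=[[0,-0.002,0.015,0,0,-1.5,0.7],[-0.001,-0.001,0.018,0,0,-1.5,0.7],[0,0,0.018,0,0,0,0.7],[0,0,0.018,0,0,0,0.7],[0,0,0.015,0,0,0,0.7],[0,0,0.01,0,0,0,0.7],[0,0,0.007,0,0,0,0.7],[0,0,0.003,0,0,0,0.7],[0,0,0,0,0,0,0.7],[0,0,0,0,0,0,0.6]])

```text
time: 4.0
tool_pos: [0.4504, 0.0725, 0.1014]
orientation: [0.001, 0.642, 0.767, 0.002]
ft_force: [-0.1, -0.9, 1.2]
width: 0.0516
```

```bash
python3 -c "
from h import *
st();grab('wrist','w2');grab('scene','s2')
crop('s2',260,120,400,280,3.5,'s2c')"
```

```text
t 4.0 pos [0.4504 0.0725 0.1014] yhead 10.09 z [ 0.003  0.002 -1.   ] F [-0.1 -0.9  1.2] w 0.0516 j6 1.55
```

View pics/w2.png

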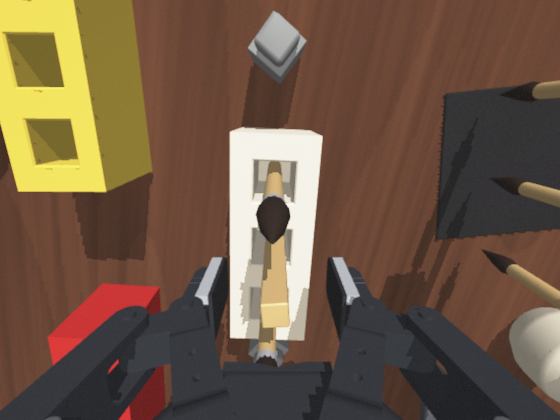

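View pics/s2c.png

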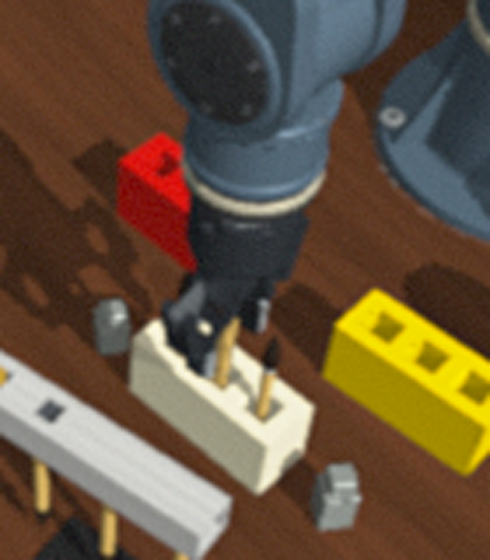

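Emit:
move_arm(plan=[[0,0,0,0,0,0,0],[0,0,0,0,0,0,0],[0,0,0,0,0,0,0],[0,0,0,0,0,0,0],[0,0,0,0,0,0,0],[0,0,0,0,0,0,0],[0,0,-0.005,0,0,0,0],[0,0,-0.01,0,0,0,0],[0,0,-0.015,0,0,0,0],[0,0,-0.015,0,0,0,0]])

```text
time: 5.35
tool_pos: [0.4498, 0.0723, 0.1488]
orientation: [0.0, 0.642, 0.767, 0.002]
ft_force: [0.2, 0.8, -0.2]
width: 0.0109
```

```bash
python3 -c "
from h import *
st();grab('wrist','w3');grab('scene','s3')
crop('s3',260,120,400,280,3.5,'s3c')"
```

```text
t 5.35 pos [0.4498 0.0723 0.1488] yhead 10.09 z [ 0.002  0.002 -1.   ] F [ 0.2  0.8 -0.2] w 0.0109 j6 1.55
```

View pics/w3.png

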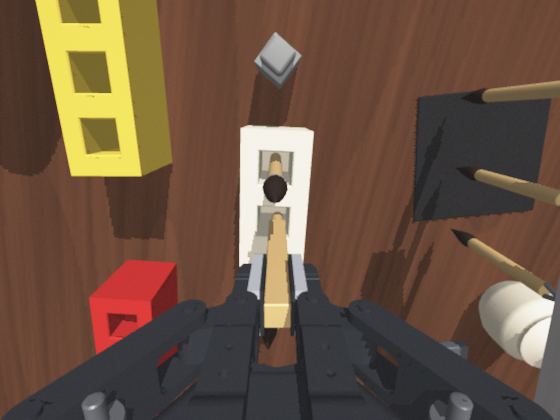

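View pics/s3c.png

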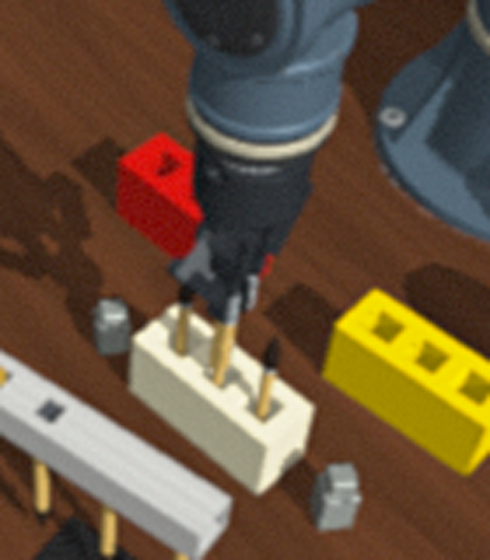

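Emit:
move_arm(plan=[[0,0,-0.02,0,0,0,0],[0,0,-0.035,0,0,0,0],[0,0,-0.04,0,0,0,0],[0,0,-0.04,0,0,0,0],[0,0,-0.03,0,0,0,0],[-0.01,0.024,0,0,0,-1.2,0],[-0.016,0.04,0,0,0,-1.2,0],[-0.018,0.045,0,0,0,-1.2,0],[-0.016,0.04,0,0,0,-1.2,0],[-0.009,0.021,0,0,0,-1.2,0]])

```text
time: 6.7
tool_pos: [0.6343, 0.0408, 0.3192]
orientation: [0.001, 0.599, 0.8, 0.003]
ft_force: [-0.1, -0.1, 0.4]
width: 0.0115
```

```bash
python3 -c "
from h import *
st();plan([.631,.0435,.31],15.9,4,0)"
```

```text
t 6.7 pos [0.6343 0.0408 0.3192] yhead 16.34 z [ 0.005  0.003 -1.   ] F [-0.1 -0.1  0.4] w 0.0115 j6 1.35
from [0.6343 0.0408 0.3192] rotvec deg [ 0.34 -0.07  0.44] dist 0.010145478276574972
[[0.0009, -0.0006, 0.0023, 0.09, -0.02, 0.11, 0], [0.0009, -0.0006, 0.0023, 0.09, -0.02, 0.11, 0], [0.0009, -0.0006, 0.0023, 0.09, -0.02, 0.11, 0], [0.0009, -0.0006, 0.0023, 0.09, -0.02, 0.11, 0]]
```

Emit:
move_arm(plan=[[0.001,-0.001,0.003,0.1,0,0.1,0],[0.001,-0.001,0.003,0.1,0,0.1,0],[0.001,-0.001,0.003,0.1,0,0.1,0],[0.001,0,0.003,0,0,0.1,0],[0,0,0.003,0,0,0,0],[0,0,0.002,0,0,0,0],[0,0,0.002,0,0,0,0],[0,0,0,0,0,0,0],[0,0,0,0,0,0,0],[0,0,0,0,0,0,0]])

```text
time: 7.95
tool_pos: [0.6292, 0.0442, 0.2985]
orientation: [-0.001, 0.603, 0.798, 0.0]
ft_force: [-0.4, 0.1, -0.4]
width: 0.0113
```

```bash
python3 -c "
from h import *
st()
for n in ['wrist','scene','side']: grab(n,n+'4')
crop('scene4',210,170,310,270,6,'s4c')
crop('side4',215,120,295,240,5,'d4c')
crop('wrist4',220,180,340,340,4,'w4c')"
```

```text
t 7.95 pos [0.6292 0.0442 0.2985] yhead 15.89 z [-0.     0.001 -1.   ] F [-0.4  0.1 -0.4] w 0.0113 j6 1.36
```

View pics/s4c.png

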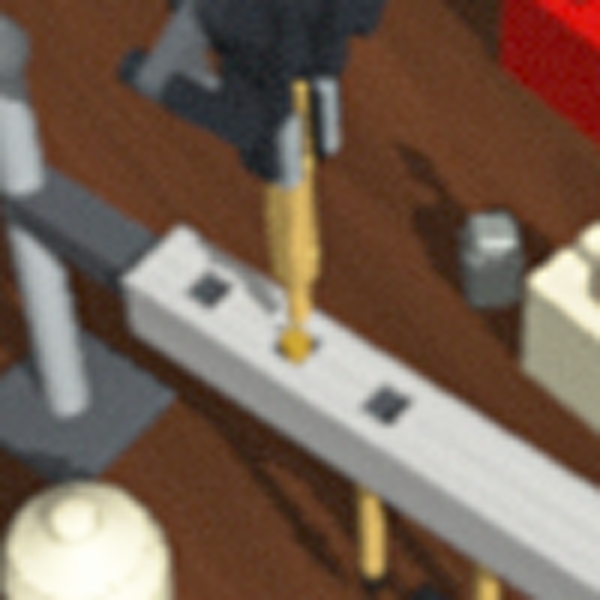

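View pics/d4c.png

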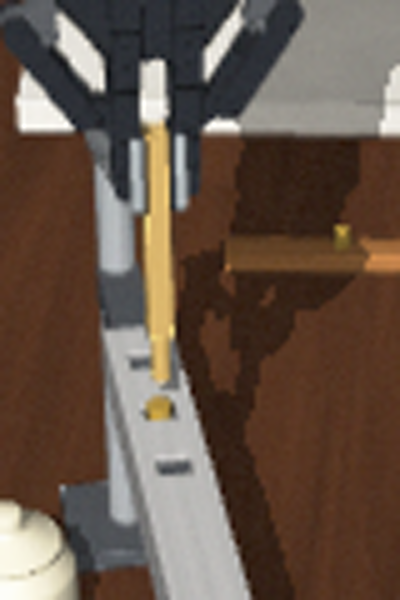

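View pics/w4c.png

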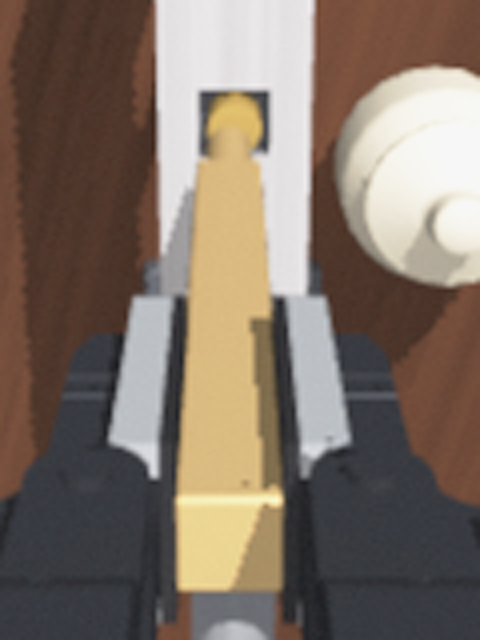

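```bash
cat > tip.py <<'E'
from h import *
import sys
def stick(fns,pos,yhead):
    a=np.radians(yhead); y=np.array([np.cos(a),np.sin(a),0]); x=np.array([-np.sin(a),np.cos(a),0])
    for fn in fns:
        z=load(fn); P=cloud(z); hsv=cv2.cvtColor(z['p'],cv2.COLOR_RGB2HSV).astype(int)
        L=P-np.array(pos); X=L@x; Y=L@y; Z=L[...,2]
        m=(abs(X)<.02)&(abs(Y)<.02)&(hsv[...,1]>60)&(hsv[...,0]<30)&(Z>-.112)&(Z<.06)
        print(fn)
        for lo in [-.112,-.104,-.1,-.096,-.092,-.088,-.08,-.072,-.06,-.05,-.04,-.03,-.02]:
            s=m&(Z>=lo)&(Z<lo+.004)
            if s.sum()>2: print(lo,s.sum(),'X %.1f..%.1f m%.1f  Y %.1f..%.1f m%.1f'%tuple(1000*v for v in (X[s].min(),X[s].max(),X[s].mean(),Y[s].min(),Y[s].max(),Y[s].mean())),'zmin %.1f'%(1000*Z[s].min()))
if __name__=='__main__':
    stick(['wrist4','scene4','side4'],[.6292,.0442,.2985],15.9)
E
python3 tip.py
```

```text
wrist4
-0.112 89 X -6.8..4.0 m0.0  Y -5.1..6.3 m1.2 zmin -112.0
-0.096 7 X 1.9..3.4 m2.9  Y -3.9..1.8 m-0.9 zmin -93.8
-0.092 14 X 1.3..3.7 m2.7  Y -3.9..3.4 m0.2 zmin -91.4
-0.088 16 X 0.8..3.6 m2.8  Y -3.9..3.4 m-0.6 zmin -87.8
-0.08 11 X 1.8..3.6 m2.8  Y -3.8..2.5 m-0.7 zmin -79.9
-0.072 4 X 4.6..5.0 m4.8  Y 0.2..3.9 m2.0 zmin -69.7
-0.06 35 X 4.3..5.4 m4.9  Y -5.5..5.1 m-0.2 zmin -59.9
-0.05 34 X 3.8..5.3 m4.8  Y -5.3..5.6 m0.5 zmin -49.9
-0.04 47 X 4.3..5.4 m4.8  Y -5.7..5.4 m0.1 zmin -40.0
-0.03 48 X 3.7..5.3 m4.8  Y -5.5..5.7 m0.1 zmin -29.9
-0.02 52 X 4.3..5.4 m4.8  Y -5.8..5.4 m-0.5 zmin -19.8
scene4
-0.112 18 X -6.5..4.6 m-1.2  Y -4.8..8.3 m2.0 zmin -111.1
-0.088 6 X -1.2..4.3 m1.8  Y 0.7..5.0 m3.2 zmin -87.6
-0.08 3 X -0.5..4.3 m1.8  Y 0.3..5.0 m3.2 zmin -78.7
-0.06 12 X -4.1..5.2 m2.8  Y -3.9..7.6 m3.3 zmin -59.8
-0.05 8 X -6.0..5.9 m1.7  Y -4.1..7.4 m3.5 zmin -49.5
-0.04 12 X -5.7..5.3 m2.3  Y -5.7..6.7 m2.2 zmin -39.4
-0.03 7 X -4.2..5.2 m2.9  Y -1.7..7.2 m4.2 zmin -29.6
-0.02 8 X -4.5..6.4 m1.9  Y 0.4..7.0 m4.6 zmin -19.4
side4
-0.112 13 X -8.3..3.4 m-3.0  Y -2.4..8.3 m3.2 zmin -111.8
-0.096 5 X -2.4..2.4 m0.1  Y -1.4..5.3 m2.7 zmin -94.8
-0.092 5 X -4.1..4.0 m-0.2  Y -1.0..5.0 m2.6 zmin -91.4
-0.088 7 X -1.8..4.8 m1.2  Y -1.9..3.3 m1.1 zmin -87.3
-0.08 7 X -2.3..3.7 m1.1  Y -1.6..5.4 m2.3 zmin -78.8
-0.072 4 X 2.8..6.4 m4.7  Y -4.0..3.3 m-0.2 zmin -71.6
-0.06 9 X -0.4..6.5 m3.5  Y -4.2..7.2 m2.0 zmin -59.9
-0.05 7 X 0.7..6.3 m4.0  Y -4.3..6.7 m1.6 zmin -49.7
-0.04 9 X 0.8..7.4 m3.7  Y -5.0..6.9 m1.3 zmin -39.8
-0.03 10 X 0.9..8.0 m4.0  Y -4.6..6.5 m0.5 zmin -29.3
-0.02 10 X -7.7..6.8 m1.8  Y -2.3..7.0 m2.8 zmin -19.5
```

Run:
```python
from h import *
z=load('wrist4'); f=210/np.tan(np.radians(float(z['fov_y']))/2); M=Rq(z['orientation'])
a=np.radians(15.9); y=np.array([np.cos(a),np.sin(a),0]); x=np.array([-np.sin(a),np.cos(a),0]); pos=np.array([.6292,.0442,.2985])
def pt(u,v,h):
    r=M@np.array([(u-float(z['cx']))/f,(v-float(z['cy']))/f,1]); p=z['eye']+r*(h-z['eye'][2])/r[2]; return (round(1000*(p-pos)@x,1),round(1000*(p-pos)@y,1))
print('hole outer L,R',pt(220+198/4,180+92/4,.185),pt(220+270/4,180+92/4,.185))
print('hole side bottoms',pt(220+198/4,180+152/4,.185),pt(220+270/4,180+150/4,.185))
print('pin front',pt(220+235/4,180+93/4,.189),'pin L R',pt(220+207/4,180+118/4,.189),pt(220+264/4,180+120/4,.189))
print('tube edges',pt(220+157/4,180+100/4,.185),pt(220+313/4,180+100/4,.185))
```

```text
hole outer L,R (np.float64(4.3), np.float64(-6.5)) (np.float64(4.3), np.float64(9.5))
hole side bottoms (np.float64(-9.8), np.float64(-6.6)) (np.float64(-9.3), np.float64(9.6))
pin front (np.float64(5.2), np.float64(1.7)) pin L R (np.float64(-0.5), np.float64(-4.4)) (np.float64(-1.0), np.float64(8.1))
tube edges (np.float64(2.4), np.float64(-15.6)) (np.float64(2.4), np.float64(19.1))
```

Emit:
move_arm(plan=[[-0.001,0.001,0,0,0,0,0],[-0.001,0,0,0,0,0,0],[0,0,0.003,0,0,0,0],[0,0,0.003,0,0,0,0],[0,0,0.002,0,0,0,0],[0,0,0.002,0,0,0,0],[0,0,0.002,0,0,0,0],[0,0,0,0,0,0,0],[0,0,0,0,0,0,0],[0,0,0,0,0,0,0]])

```text
time: 9.35
tool_pos: [0.6308, 0.0425, 0.2855]
orientation: [-0.001, 0.603, 0.798, 0.0]
ft_force: [0.8, -0.3, -0.4]
width: 0.011
```

```bash
python3 -c "
from h import *
st()
for n in ['wrist','side','scene']: grab(n,n+'5')
crop('scene5',210,170,310,270,4,'s5c')
crop('side5',215,120,295,240,4,'d5c')
crop('wrist5',220,180,340,260,4,'w5c')
a=[cv2.imread('pics/%s.png'%k) for k in ('s5c','d5c','w5c')]
H=480; im=np.hstack([cv2.copyMakeBorder(i[:H],0,H-min(H,i.shape[0]),0,0,0) for i in a]); cv2.imwrite('pics/m5.png',cv2.resize(im,None,fx=.65,fy=.65))"
```

```text
t 9.35 pos [0.6308 0.0425 0.2855] yhead 15.89 z [-0.001  0.001 -1.   ] F [ 0.8 -0.3 -0.4] w 0.011 j6 1.36
```

View pics/m5.png

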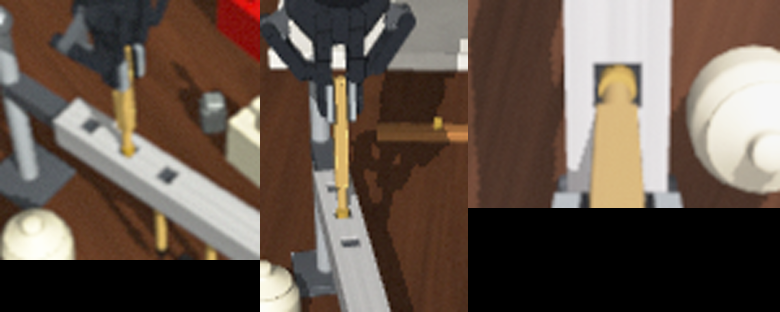

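Emit:
move_arm(plan=[[0,0,0.002,0,0,0,0],[0,0,0.002,0,0,0,0],[0,0,0.002,0,0,0,0],[0,0,0.002,0,0,0,0],[0,0,0.001,0,0,0,0],[0,0,0.001,0,0,0,0],[0,0,0.001,0,0,0,0],[0,0,0,0,0,0,0],[0,0,0,0,0,0,0],[0,0,0,0,0,0,0]])

```text
time: 10.75
tool_pos: [0.6309, 0.0425, 0.2748]
orientation: [-0.0, 0.603, 0.798, 0.001]
ft_force: [-0.7, 0.1, 3.7]
width: 0.0112
```

```bash
cat > look.py <<'E'
from h import *
import sys
k=sys.argv[1]
st()
for n in ['wrist','side','scene']: grab(n,n+k)
crop('scene'+k,210,170,330,290,4,'t1')
crop('side'+k,215,120,295,240,4,'t2')
crop('wrist'+k,210,140,340,260,4,'t3')
a=[cv2.imread('pics/%s.png'%q) for q in ('t1','t2','t3')]
im=np.hstack(a); cv2.imwrite('pics/m%s.png'%k,cv2.resize(im,None,fx=.6,fy=.6,interpolation=cv2.INTER_AREA))
E
python3 look.py 6
```

```text
t 10.75 pos [0.6309 0.0425 0.2748] yhead 15.89 z [ 0.001  0.001 -1.   ] F [-0.7  0.1  3.7] w 0.0112 j6 1.36
```

View pics/m6.png

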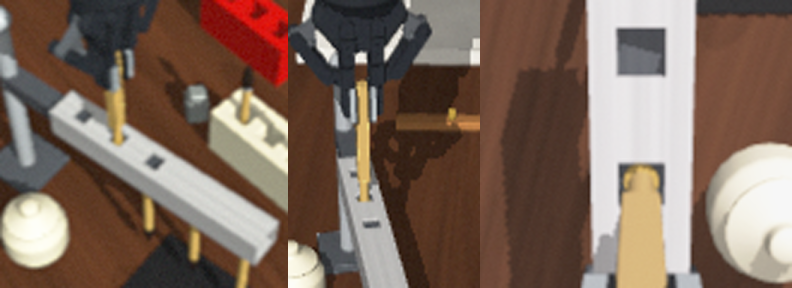

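Emit:
move_arm(plan=[[0,0,0.001,0,0,0,0],[0,0,0.001,0,0,0,0],[0,0,0.0005,0,0,0,0],[0,0,0,0,0,0,0],[0,0,0,0,0,0,0],[0,0,0,0,0,0,0],[0,0,0,0,0,0,0],[0,0,0,0,0,0,0],[0,0,0,0,0,0,0],[0,0,0,0,0,0,0]])

```text
time: 12.15
tool_pos: [0.6309, 0.0425, 0.2722]
orientation: [0.0, 0.603, 0.798, 0.001]
ft_force: [-0.9, 0.1, 5.0]
width: 0.0108
```

```bash
python3 look.py 7; for i in 1 2 3; do python3 -c "
from h import *
arm.grab_frame('side');print(arm.state()['ft_force'])";done
```

```text
t 12.15 pos [0.6309 0.0425 0.2722] yhead 15.89 z [ 0.001  0.001 -1.   ] F [-0.9  0.1  5. ] w 0.0108 j6 1.36
[-1.75179763 -0.79542696  5.8169569 ]
[-1.41910013 -0.33529629  5.25512015]
[-1.17604873 -0.52920804  5.035955  ]
```

View pics/m7.png

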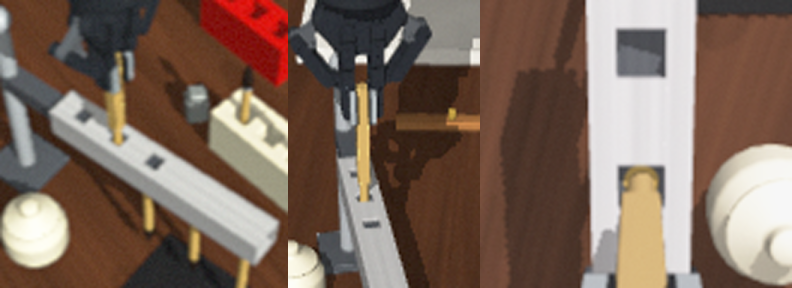

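Emit:
move_arm(plan=[[0.001,0,0,0,0,0,0],[0.002,0,0,0,0,0,0],[0.003,0,0,0,0,0,0],[0.003,0,0,0,0,0,0],[0.003,0,0,0,0,0,0],[0.003,0,0,0,0,0,0],[0.002,0,0,0,0,0,0],[0.001,0,0,0,0,0,0],[0,0,0,0,0,0,0],[0,0,0,0,0,0,0]])

```text
time: 13.7
tool_pos: [0.6277, 0.0555, 0.2722]
orientation: [0.004, 0.604, 0.797, -0.002]
ft_force: [1.3, -3.7, 1.9]
width: 0.0112
```

```bash
python3 look.py 8
```

```text
t 13.7 pos [0.6277 0.0555 0.2722] yhead 15.71 z [ 0.005 -0.008 -1.   ] F [ 1.3 -3.7  1.9] w 0.0112 j6 1.39
```

View pics/m8.png

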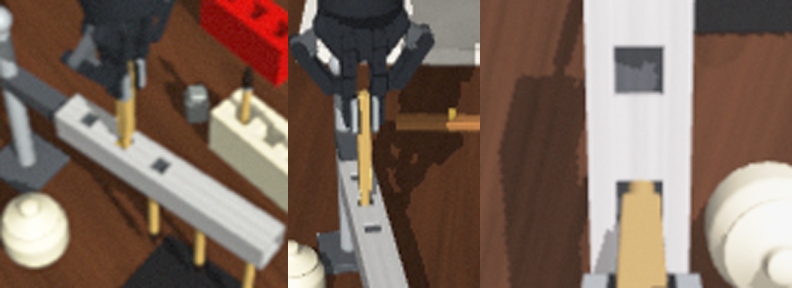

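```bash
python3 -c "
from h import *
plan([.6194,.0829,.2720],15.9,8,0)"
```

```text
from [0.6277 0.0555 0.2722] rotvec deg [ 0.16  0.53 -0.19] dist 0.028633408830857684
[[0.0036, -0.0001, -0.0, 0.02, 0.07, -0.02, 0], [0.0036, -0.0001, -0.0, 0.02, 0.07, -0.02, 0], [0.0036, -0.0001, 0.0, 0.02, 0.07, -0.02, 0], [0.0036, -0.0001, 0.0, 0.02, 0.07, -0.02, 0], [0.0036, -0.0001, 0.0, 0.02, 0.07, -0.02, 0], [0.0036, -0.0001, 0.0, 0.02, 0.07, -0.02, 0], [0.0036, -0.0001, 0.0, 0.02, 0.07, -0.02, 0], [0.0036, -0.0001, 0.0, 0.02, 0.07, -0.02, 0]]
```

Emit:
move_arm(plan=[[0.0035,0,0,0,0.1,0,0],[0.0035,0,0,0,0.1,0,0],[0.0035,0,0,0,0.1,0,0],[0.0035,0,0,0,0.1,0,0],[0.0035,0,0,0,0.1,0,0],[0.0035,0,0,0,0.1,0,0],[0.0035,0,0,0,0.1,0,0],[0.002,0,0,0,0.1,0,0],[0,0,0,0,0,0,0],[0,0,0,0,0,0,0]])

```text
time: 15.1
tool_pos: [0.6201, 0.0825, 0.2722]
orientation: [-0.001, 0.604, 0.797, 0.003]
ft_force: [1.2, -4.6, 2.6]
width: 0.0114
```

```bash
python3 look.py 9
```

```text
t 15.1 pos [0.6201 0.0825 0.2722] yhead 15.71 z [ 0.001  0.006 -1.   ] F [ 1.2 -4.6  2.6] w 0.0114 j6 1.43
```

View pics/m9.png

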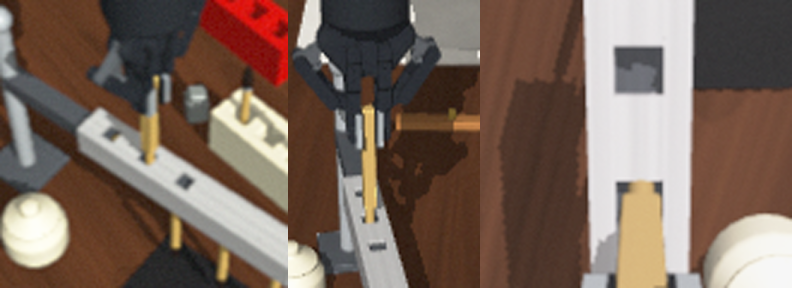

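Emit:
move_arm(plan=[[0.001,0,0,0,-0.1,0,0],[0.001,0,0,0,-0.1,0,0],[0.001,0,0,0,0,0,0],[0.001,0,0,0,0,0,0],[0.001,0,0,0,0,0,0],[0.001,0,0,0,0,0,0],[0,0,0,0,0,0,0],[0,0,0,0,0,0,0],[0,0,0,0,0,0,0],[0,0,0,0,0,0,0]])

```text
time: 16.5
tool_pos: [0.618, 0.0892, 0.2718]
orientation: [-0.001, 0.604, 0.797, 0.002]
ft_force: [1.2, -1.6, 0.9]
width: 0.0111
```

```bash
python3 look.py 10; python3 -c "
from h import *
crop('scene10',210,190,280,250,9,'t')"
```

```text
t 16.5 pos [0.618  0.0892 0.2718] yhead 15.73 z [ 0.001  0.003 -1.   ] F [ 1.2 -1.6  0.9] w 0.0111 j6 1.44
```

View pics/t.png

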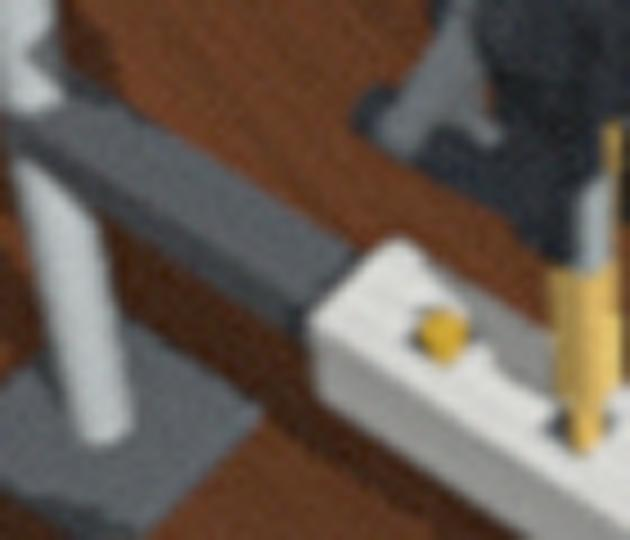

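```bash
python3 -c "
from h import *
z=load('side10');P=cloud(z);hsv=cv2.cvtColor(z['p'],cv2.COLOR_RGB2HSV).astype(int)
for n in ['side10','scene10']:
  z=load(n);P=cloud(z);hsv=cv2.cvtColor(z['p'],cv2.COLOR_RGB2HSV).astype(int)
  m=(np.hypot(P[...,0]-.631,P[...,1]-.043)<.012)&(hsv[...,1]>100)&(P[...,2]>.17);print(m.sum(),np.sort(P[m][:,2])[-8:],P[m].mean(0))"
```

```text
11 [0.1857155  0.18606399 0.18642033 0.18650855 0.1867579  0.18750723
 0.1881405  0.18965445] [0.63459301 0.04419955 0.18595999]
22 [0.18822828 0.18850742 0.18870542 0.18888459 0.18929362 0.19012287
 0.19085909 0.19121251] [0.63269319 0.04390303 0.1875533 ]
```

Emit:
move_arm(plan=[[-0.001,0,0,0,0,0,0],[-0.001,0,0,0,0,0,0],[0,0,0,0,0,0,0],[0,0,-0.003,0,0,0,0],[0,0,-0.006,0,0,0,0],[0,0,-0.008,0,0,0,0],[0,0,-0.01,0,0,0,0],[0,0,-0.01,0,0,0,0],[0,0,-0.01,0,0,0,0],[0,0,-0.005,0,0,0,0]])

```text
time: 17.9
tool_pos: [0.6184, 0.0874, 0.3282]
orientation: [-0.001, 0.604, 0.797, 0.002]
ft_force: [-0.5, -0.5, -0.4]
width: 0.0112
```

```bash
python3 look.py 11; python3 -c "
from h import *
crop('scene11',210,170,310,270,6,'t')
plan([.4498,.0723,.32],10.1,6,0)"
```

```text
t 17.9 pos [0.6184 0.0874 0.3282] yhead 15.74 z [ 0.002  0.004 -1.   ] F [-0.5 -0.5 -0.4] w 0.0112 j6 1.43
from [0.6183 0.0874 0.3273] rotvec deg [ 0.12 -0.23  5.64] dist 0.16936034593861385
[[0.0052, -0.0277, 0.0012, 0.02, -0.04, 0.94, 0], [0.0047, -0.0278, 0.0012, 0.02, -0.04, 0.94, 0], [0.0043, -0.0279, 0.0012, 0.02, -0.04, 0.94, 0], [0.0038, -0.0279, 0.0012, 0.02, -0.04, 0.94, 0], [0.0034, -0.028, 0.0012, 0.02, -0.04, 0.94, 0], [0.0029, -0.028, 0.0012, 0.02, -0.04, 0.94, 0]]
```

View pics/t.png

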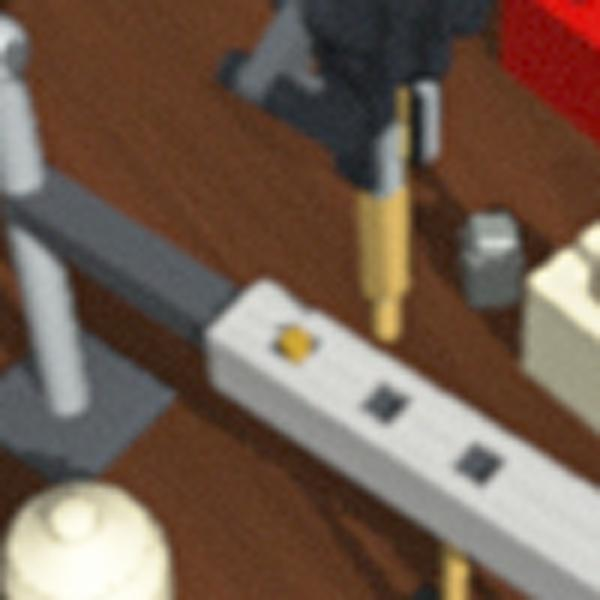

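View pics/wrist11.png

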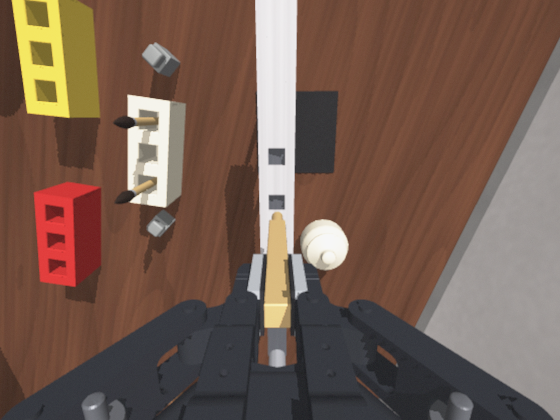

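```bash
python3 -c "
from h import *
plan([.4482,.0728,.28],7.5,8,0)"
```

```text
from [0.6183 0.0874 0.3273] rotvec deg [ 0.12 -0.23  8.24] dist 0.17718770464515549
[[0.004, -0.021, 0.0059, 0.01, -0.03, 1.03, 0], [0.0036, -0.021, 0.0059, 0.01, -0.03, 1.03, 0], [0.0032, -0.0211, 0.0059, 0.01, -0.03, 1.03, 0], [0.0029, -0.0212, 0.0059, 0.01, -0.03, 1.03, 0], [0.0025, -0.0212, 0.0059, 0.01, -0.03, 1.03, 0], [0.0021, -0.0212, 0.0059, 0.01, -0.03, 1.03, 0], [0.0017, -0.0213, 0.0059, 0.01, -0.03, 1.03, 0], [0.0014, -0.0213, 0.0059, 0.01, -0.03, 1.03, 0]]
```

Emit:
move_arm(plan=[[0.004,-0.021,0,0,0,1,0],[0.004,-0.021,0,0,0,1,0],[0.003,-0.021,0.005,0,0,1,0],[0.003,-0.021,0.008,0,0,1,0],[0.002,-0.021,0.01,0,0,1,0],[0.002,-0.021,0.01,0,0,1,0],[0.002,-0.021,0.008,0,0,1,0],[0.002,-0.021,0.005,0,0,1.2,0],[0,0,0,0,0,0,0],[0,0,0,0,0,0,0]])

```text
time: 19.3
tool_pos: [0.4424, 0.0729, 0.2757]
orientation: [-0.002, 0.661, 0.751, 0.0]
ft_force: [-0.0, 0.4, -0.1]
width: 0.011
```

```bash
python3 -c "
from h import *
st();grab('wrist','w12')
plan([.4482,.0728,.18],7.5,8,0)
crop('w12',200,100,360,340,2.5,'t')"
```

```text
t 19.3 pos [0.4424 0.0729 0.2757] yhead 7.3 z [-0.003  0.004 -1.   ] F [-0.   0.4 -0.1] w 0.011 j6 1.6
from [0.4425 0.0729 0.2757] rotvec deg [-0.17 -0.24 -0.21] dist 0.09583563166092922
[[-0.0002, 0.0007, 0.012, -0.02, -0.03, -0.03, 0], [-0.0001, 0.0007, 0.012, -0.02, -0.03, -0.03, 0], [-0.0001, 0.0007, 0.012, -0.02, -0.03, -0.03, 0], [-0.0001, 0.0007, 0.012, -0.02, -0.03, -0.03, 0], [-0.0001, 0.0007, 0.012, -0.02, -0.03, -0.03, 0], [-0.0001, 0.0007, 0.012, -0.02, -0.03, -0.03, 0], [-0.0001, 0.0007, 0.012, -0.02, -0.03, -0.03, 0], [-0.0001, 0.0007, 0.012, -0.02, -0.03, -0.03, 0]]
```

View pics/t.png

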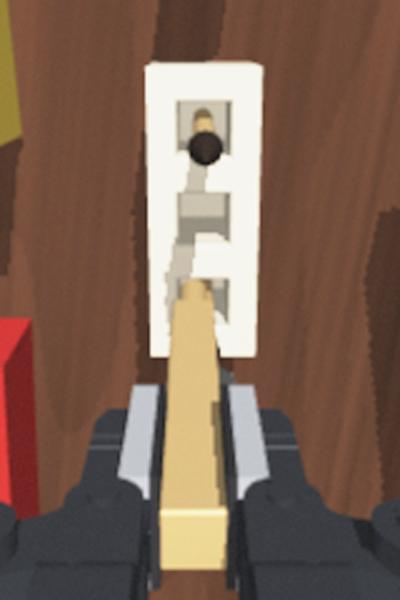

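Emit:
move_arm(plan=[[0,0.002,0,0,0,0,0],[0,0.002,0,0,-0.1,0,0],[0,0.002,0,-0.1,-0.1,0,0],[0,0,0.012,0,0,0,0],[0,0,0.015,0,0,0,0],[0,0,0.018,0,0,0,0],[0,0,0.018,0,0,0,0],[0,0,0.015,0,0,0,0],[0,0,0.01,0,0,0,0],[0,0,0,0,0,0,0]])

```text
time: 20.6
tool_pos: [0.4486, 0.0736, 0.1803]
orientation: [-0.001, 0.661, 0.751, -0.001]
ft_force: [-0.2, -0.2, -0.5]
width: 0.0111
```

```bash
python3 -c "
from h import *
st()
for n in ['wrist','scene','side']: grab(n,n+'13')
crop('wrist13',210,110,330,310,2.8,'a');crop('scene13',280,170,370,270,5,'b')
crop('side13',290,190,350,300,5,'c')
a=[cv2.copyMakeBorder(i,0,570-i.shape[0],0,0,0) for i in [cv2.imread('pics/%s.png'%k) for k in 'abc']]
im=np.hstack(a); print(im.shape); cv2.imwrite('pics/t.png',cv2.resize(im,None,fx=.7,fy=.7))"
```

```text
t 20.6 pos [0.4486 0.0736 0.1803] yhead 7.31 z [-0.004 -0.    -1.   ] F [-0.2 -0.2 -0.5] w 0.0111 j6 1.61
(570, 1086, 3)
```

View pics/t.png

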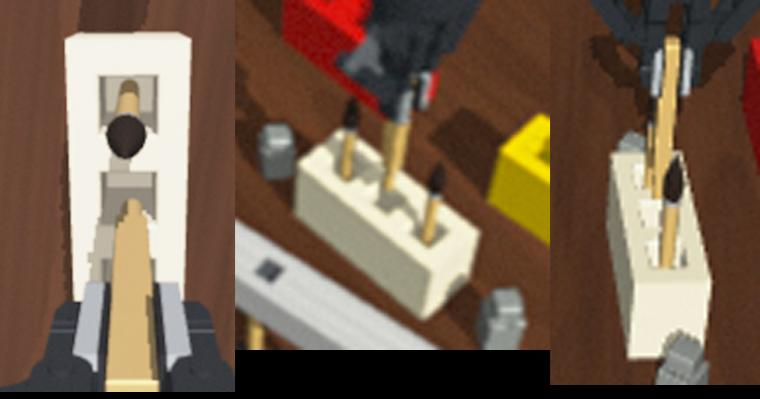

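Emit:
move_arm(plan=[[0,0,0.005,0,0,0,0],[0,0,0.007,0,0,0,0],[0,0,0.008,0,0,0,0],[0,0,0.01,0,0,0,0],[0,0,0.01,0,0,0,0],[0,0,0.01,0,0,0,0],[0,0,0.009,0,0,0,0],[0,0,0.006,0,0,0,0],[0,0,0.004,0,0,0,0],[0,0,0,0,0,0,0]])

```text
time: 22.0
tool_pos: [0.4495, 0.0738, 0.1078]
orientation: [-0.001, 0.661, 0.751, -0.0]
ft_force: [1.0, 0.1, -0.4]
width: 0.0111
```

```bash
python3 -c "
from h import *
st()
for n in ['wrist','scene','side']: grab(n,n+'14')
crop('wrist14',210,110,330,310,2.8,'a');crop('scene14',280,170,370,270,5,'b')
crop('side14',290,190,350,300,5,'c')
a=[cv2.copyMakeBorder(i,0,570-i.shape[0],0,0,0) for i in [cv2.imread('pics/%s.png'%k) for k in 'abc']]
im=np.hstack(a); cv2.imwrite('pics/t.png',cv2.resize(im,None,fx=.7,fy=.7))"
```

```text
t 22.0 pos [0.4495 0.0738 0.1078] yhead 7.31 z [-0.002  0.    -1.   ] F [ 1.   0.1 -0.4] w 0.0111 j6 1.61
```

View pics/t.png

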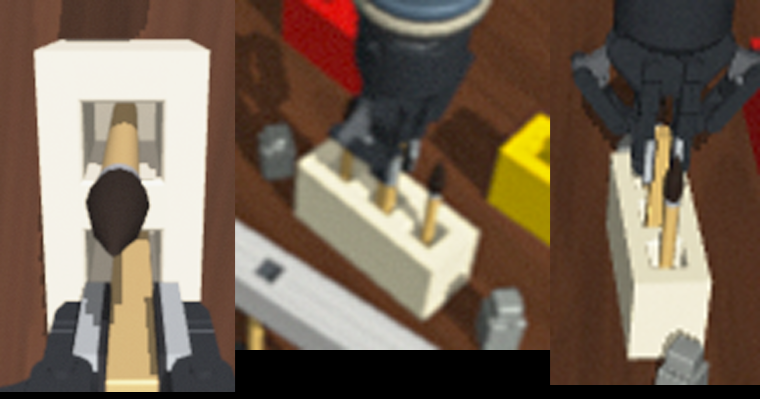

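Emit:
move_arm(plan=[[0,0,0.002,0,0,0,0],[0,0,0.002,0,0,0,0],[0,0,0.001,0,0,0,0],[0,0,0,0,0,0,0],[0,0,0,0,0,0,0],[0,0,0,0,0,0,0.2],[0,0,0,0,0,0,0.4],[0,0,0,0,0,0,0.6],[0,0,0,0,0,0,0.6],[0,0,0,0,0,0,0.6]])

```text
time: 23.4
tool_pos: [0.4502, 0.0739, 0.1035]
orientation: [-0.0, 0.661, 0.751, 0.0]
ft_force: [0.3, -0.7, 0.1]
width: 0.0512
```

Emit:
move_arm(plan=[[0,0,-0.005,0,0,0,0.6],[0,0,-0.01,0,0,0,0.6],[0,0,-0.015,0,0,0,0.6],[0,0,-0.02,0,0,0,0.6],[0,0,-0.02,0,0,0,0.6],[0,0,-0.02,0,0,0,0.6],[0,0,-0.02,0,0,0,0.6],[0,0,-0.015,0,0,0,0.6],[0,0,-0.01,0,0,0,0.6],[0,0,0,0,0,0,0.6]])

```text
time: 24.65
tool_pos: [0.4503, 0.0739, 0.2487]
orientation: [0.001, 0.661, 0.751, 0.002]
ft_force: [-0.4, -0.5, 0.9]
width: 0.0514
```

```bash
python3 -c "
from h import *
st()
for n in ['wrist','scene','side']: grab(n,n+'15')
crop('scene15',190,160,370,310,4,'b')"
```

```text
t 24.65 pos [0.4503 0.0739 0.2487] yhead 7.31 z [ 0.004  0.001 -1.   ] F [-0.4 -0.5  0.9] w 0.0514 j6 1.61
```

View pics/b.png

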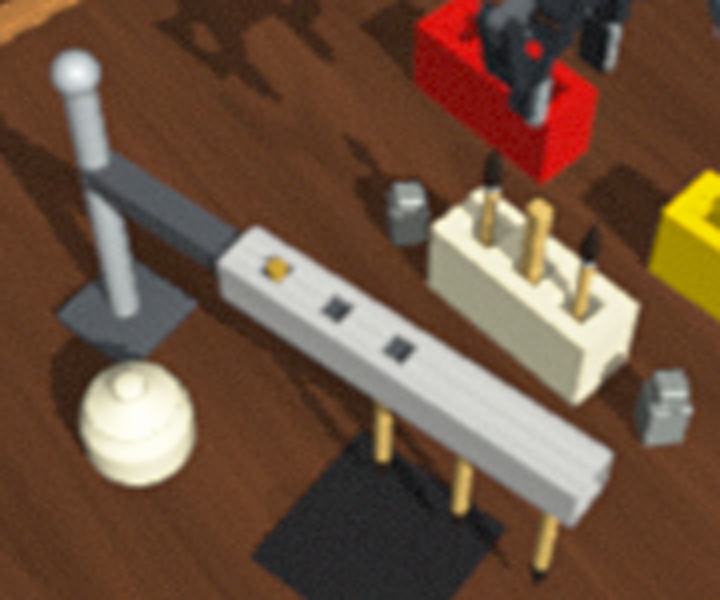

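View pics/wrist15.png

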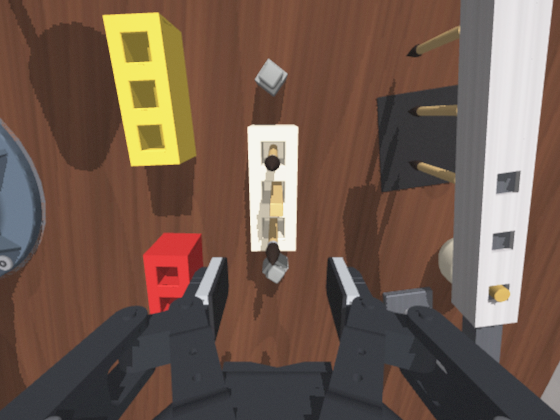

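View pics/side15.png

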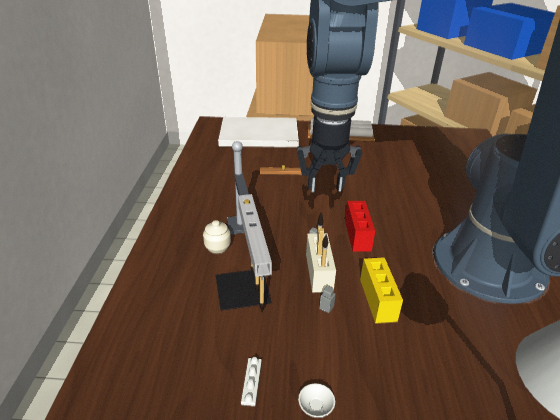

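```bash
python3 -c "
from h import *
z=load('wrist15');P=cloud(z);hsv=cv2.cvtColor(z['p'],cv2.COLOR_RGB2HSV).astype(int)
m=(np.hypot(P[...,0]-.631,P[...,1]-.043)<.012)&(hsv[...,1]>100)&(P[...,2]>.17);print(m.sum(),np.percentile(P[m][:,2],[50,90]),P[m].mean(0))
m=(np.hypot(P[...,0]-.448,P[...,1]-.072)<.02)&(P[...,2]>.134)&(P[...,2]<.16);print(m.sum(),np.percentile(P[m][:,2],[5,50,95]),P[m].mean(0))
z0=load('scene0')['d'];z1=load('scene15')['d']
ims=[load(k)['p'] for k in('side0','side15')]
arm.job_done()"
```

```text
245 [0.18888039 0.18976926] [0.62924283 0.04305718 0.18826953]
191 [0.13535169 0.13791267 0.13909832] [0.44958283 0.0735744  0.13781424]
the job is handed in; nothing more can be done
```

The rail is now one hole longer, the pusher is back in the jar, and I handed the job in at about 25 s of the 58 s allowed.

- **What I did:** I took the pusher from the jar's middle well and pressed the pin down through its hole with the tip. The force was about 5.3 N, which means roughly 9–11 mm of travel. With the tip still in the hole I pushed the tube about 45 mm outward until the pin came up in the next hole. I then lowered the pusher tip down into the middle well, released it and backed the gripper off upward.
- **Rail check:** The last pictures show the pin standing in the inner hole, with its top at about 0.189 m, which is its full up height. The two outer holes are empty.
- **Jar and shelf check:** The pusher stands upright with its top at about 0.138 m, the height it had at the start. Both brushes are in their wells, and the seals, pot, rest, dish and paperweight look unmoved by eye; I did not measure them.
- **Forces:** The highest reading I saw at the wrist was about 6 N, and none of my checks failed. The one disagreement was the pin depth. Force suggested about 9 mm and position about 11 mm, both past the 8 mm needed to free the tube.

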